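# Close the valve block keys in order

### The job

Close the valve block for service: with the fingertips, press its keys down one after another, first the long bar key, then the square key, then the small round key. Press each lightly, just until it is down (it stays down by itself), and leave the large round key up. Grasp and lift nothing, and do not disturb the jar, box, beaker and spanner round the block.

Things in the scene. Friction and masses are not known exactly. Their poses are not given: they have to be found in the camera images.
- valve_block: valve block, fixed to the worktop: bare aluminium block 84 (x) x 290 (y) x 40 mm high, origin at the centre of its underside, z up; its y axis runs along the row of four keys. The four keys stand in one row along its middle, at y = -102, -34, 34 and 102 mm, in any order; its four small plugged ports look away from the robot.
- instrument_corner (a point): right front top corner, nearest the block, of the tall black instrument (fixed, always there) to the left behind the block. From this point it runs about 0.35 m leftward (y 0.02 to 0.37) and back to the wall; front at x = 0.55, top 0.32 m high. A gripper coming from the left must pass in front of it or well above it
- bar_key_top (a point): the bar key: black cap, a narrow rounded bar 50 mm long (across the block, along the block's x) and 18 mm wide. This point is the centre of the cap's flat top, about 64 mm above the worktop when the key is up; the cap is 10 mm thick and moves down with the key
- bar_key (a joint): travel of the bar key, m: 0 is up, 0.008 is fully down, against its stop; starts at 0 to 0.001. The cap sits on it on a rubber cushion that gives about 2.5 N/mm (at most 6 mm) and recovers. The key itself has no spring: it yields to about 3 N and stays where it is left; it counts as closed beyond 0.005
- square_key_top (a point): the square key: black cap 34 x 34 mm. This point is the centre of the cap's flat top, about 64 mm above the worktop when the key is up; the cap is 10 mm thick and moves down with the key
- square_key (a joint): travel of the square key, m: 0 is up, 0.008 is fully down, against its stop; starts at 0 to 0.001. The cap sits on it on a rubber cushion that gives about 2.5 N/mm (at most 6 mm) and recovers. The key itself has no spring: it yields to about 3 N and stays where it is left; it counts as closed beyond 0.005
- small_key_top (a point): the small round key: black disc cap, 24 mm in diameter. This point is the centre of the cap's flat top, about 64 mm above the worktop when the key is up; the cap is 10 mm thick and moves down with the key
- small_key (a joint): travel of the small round key, m: 0 is up, 0.008 is fully down, against its stop; starts at 0 to 0.001. The cap sits on it on a rubber cushion that gives about 2.5 N/mm (at most 6 mm) and recovers. The key itself has no spring: it yields to about 3 N and stays where it is left; it counts as closed beyond 0.005
- large_key_top (a point): the large round key: black disc cap, 42 mm in diameter; this one is to be left alone. This point is the centre of the cap's flat top, about 64 mm above the worktop when the key is up; the cap is 10 mm thick and moves down with the key
- large_key (a joint): travel of the large round key, m: 0 is up, 0.008 is fully down, against its stop; starts at 0 to 0.001. The cap sits on it on a rubber cushion that gives about 2.5 N/mm (at most 6 mm) and recovers. The key itself has no spring: it yields to about 3 N and stays where it is left; it counts as closed beyond 0.005
- cap_jar: small jar with a black lid, 45 mm across, 60 mm high, behind the block; origin at the centre of its underside; a bystander
- filter_box: yellowish cardboard box 48 x 64 x 41 mm behind the block; origin at the centre of its underside; a bystander
- beaker: small clear beaker, 54 mm across, 65 mm high, behind the block; origin at the centre of its underside; a bystander
- spanner_large: open-ended spanner, 146 mm long, 6 mm thick, lying in front of the block; origin at the centre of its underside; a bystander
- mount_bar: fixed steel collar on the block's top that carries the bar key (flat, 21 mm across, 2 mm high); origin on the block's top under the key's centre
- mount_square: fixed steel collar on the block's top that carries the square key (flat, 21 mm across, 2 mm high); origin on the block's top under the key's centre
- mount_small: fixed steel collar on the block's top that carries the small key (flat, 21 mm across, 2 mm high); origin on the block's top under the key's centre
- mount_large: fixed steel collar on the block's top that carries the large key (flat, 21 mm across, 2 mm high); origin on the block's top under the key's centre

How it is judged:
By the outcome, as a careful person would: the job done as asked, in the order asked, and still so for the second after the job is handed in, with the robot touching nothing.
It also fails if it takes over 48 s, if anything falls off the work surface, if the arm or the gripper's body presses on something with over 40 N, if the wrist force passes 120 N, or if a joint passes its speed limit or range.

### The arm

A 6-joint arm with a two-finger parallel gripper is mounted at the origin on a cart in front of the work surface, level with it; the furniture and walls round the work are solid. World frame = base frame: x ahead of the robot, y to its left, z up, the work surface at z = 0. Lengths are in m, angles in degrees, forces in N, time in s.
With the tool pointing down it reaches from about 0.25 to 0.8 m from the base axis. Payload 8.5 kg.
Tool frame: the origin (TCP) lies at the very end of the fingers, on their centre line; the grasp point (between the pads) lies 19 mm behind it; z points along the fingers, y is the line along which they close (so a half turn about z gives the same grasp; the last joint's range is limited). The gripper opens to 85 mm and grips with 20 to 120 N. Pads are 22 mm wide; open, the fingers measure 114 mm over their backs; the gripper's body (76 mm by 85 mm) begins 54 mm behind the grasp point. The pads swing forward as they close: fully open they stand 13 mm farther back than shut.
Start: joints at [69.614, 13.648, -0.773, 75.585, 0, 90], TCP at [0.183, 0.492, 0.231] pointing down, gripper open.
Joint ranges: [-152.45, 152.45], [-59.26, 108.67], [-65.41, 83.53], [-104.44, 129.93], [-82.83, 76.93], [-180, 180]. Speed limits (degrees/s): [127.2, 127.2, 159.86, 180, 180, 180].

### API

Orientations are given as a 3x3 rotation matrix whose columns are the frame's x, y, z axes.
In Python, from bench import bot, eyes gives the robot as it stands. The module is installed in compiled form; this text tells all that it offers.
- The arm moves only by the tool drive_tool, never from a script. Its argument "increments" is a list of rows, each an object with "xyz": the shift along the tool's x, y, z in m, a list of three; "dr": the turn, a rotation vector about the tool's x, y, z in rad, a list of three. In form: [{"xyz": [tx, ty, tz], "dr": [rx, ry, rz]}, ...]. A call has 1 to 12 rows; each row shifts and turns the commanded pose from where the row before left it, along the tool's axes as they then stand; what a row does not reach is not made up. A row lasts 1/8 s, in which the tool goes at most 62.5 mm and 10.7 degrees, less where a joint would pass 70% of its speed; a pose out of reach is approached as far as the arm can. A call with a gripper value outside its range is refused whole. "hand" is the closure, from -1 (fully open) to 1 (shut), set as the call begins (left out, the last holds). The fingers move at their own pace and stop on an object; the grip force is fixed at half the most. Time passes only in rows, so rows that do not move let the fingers close. It gives the time, the measured TCP pose, the force, the opening and the grip force at its end, in the units of the state.
- bot.state(): the state, without advancing time (a new reading comes with each control period).
- eyes.camera(name): name is "scene" or "top" or "wrist"; returns a dict with "image" (480x640x3 uint8, blue, green, red), "z_map" (480x640 float32, m along the optical axis (not along the pixel's ray), 0 where there is no reading), "vfov" (degrees; the focal length in pixels is half the picture's height over the tangent of half this angle, whatever the lens; pixels are square), "cx", "cy" (the principal point, pixels), "k1" (the pictures are not rectified: a ray, as slopes to the right and down, at radius r is drawn at 1 + k1 r^2 times it, then the intrinsics apply), "rvec" (rotation vector, rad) and "tvec" (3), from world to camera coordinates, as OpenCV has them; the wrist camera has in their place "tool_from_camera" (4x4, takes a point from camera to tool coordinates, whose origin is the TCP and whose axes are the flange's). Camera axes: x right, y down, z forward; pixel columns grow to the right and rows downward; lengths in m; the calibration is good to about 2 mm. A picture is of the moment at which its call begins: read the wrist's pose just before it.
- bot.job_done(): hands the job in; it is judged then, once.
The state is a dict: "clock": time; "joint_pos": joint angles; "qvel": joint speeds; "joint_torque": joint torques, N m; "ee_pos": TCP position; "tcp_rot": TCP orientation; "ft_force": force on the tool from outside, world axes, zero at the start; "wrist_torque": the same for the moment, N m; "width": finger opening in m; "grasp_force": force on a finger pad.
Only numpy, scipy, OpenCV 4.12 (cv2) and the standard library are available. Lean on these libraries where they do the work, as an engineer would, in place of code of your own. Each camera call takes 0.05 s, during which the arm holds its last target. There are 200 camera calls.

## Working session

There is one attempt and no reset: what is moved stays moved. The work goes in short steps, Python scripts to look and compute and a tool call to move; the robot and the scene stay as the last step left them, time stands still between calls to the robot, and variables do not carry over. Pictures are saved under pics/ and viewed, at most 10 in all, crops included, and the job is handed in when it is done.

Besides the shell and the picture viewer there is one more tool, called after "Request:" as name([rows], argument=value, ...), one row to a line, values as JSON. drive_tool: Moves the arm, as the interface text tells. Its arguments: {"type":"object","properties":{"increments":{"type":"array"},"hand":{"type":"number"}},"required":["increments"]}

```bash
mkdir -p pics
cat > h.py <<'E'
import numpy as np, cv2
from bench import bot, eyes
def K(c):
    f=240/np.tan(np.radians(c['vfov']/2)); return f
def ray(c,uv):
    f=K(c); M=np.array([[f,0,c['cx']],[0,f,c['cy']],[0,0,1.]])
    p=np.array(uv,float).reshape(-1,1,2)
    n=cv2.undistortPoints(p,M,np.array([c['k1'],0,0,0,0.])).reshape(-1,2)
    return np.c_[n,np.ones(len(n))]
def pose(c,s=None):
    if 'rvec' in c:
        R=cv2.Rodrigues(np.array(c['rvec'],float))[0]; return R.T,-R.T@np.array(c['tvec'],float).ravel()
    T=np.array(c['tool_from_camera']); Rt=np.array(s['tcp_rot']); return Rt@T[:3,:3], Rt@T[:3,3]+np.array(s['ee_pos'])
def onplane(c,uv,z,s=None):
    R,t=pose(c,s); d=ray(c,uv)@R.T
    return t+d*((z-t[2])/d[:,2])[:,None]
E
python3 - <<'E'
from h import *
s=bot.state(); print({k:np.round(v,3).tolist() for k,v in s.items()})
for n in ('scene','top'):
    c=eyes.camera(n); cv2.imwrite(f'pics/{n}0.png',c['image']); R,t=pose(c); print(n,c['vfov'],c['cx'],c['cy'],c['k1'],t.round(3),R.round(2).tolist())
E
```

```text
{'clock': 0.0, 'joint_pos': [69.614, 13.681, -0.816, 75.583, -0.001, 89.999], 'qvel': [-0.06, 0.047, 0.033, 0.088, -0.085, -0.061], 'joint_torque': [0.002, -53.877, 34.644, 0.019, -0.0, -0.0], 'ee_pos': [0.183, 0.492, 0.231], 'tcp_rot': [[-0.937, 0.348, -0.0], [0.348, 0.937, -0.001], [-0.0, -0.001, -1.0]], 'ft_force': [-0.296, 0.487, -0.906], 'wrist_torque': [-0.087, -0.04, 0.05], 'grasp_force': 0.0, 'width': 0.085}
scene 47.416197441253345 318.97105336728254 240.8561388524643 -0.03585107274306491 [-0.125 -0.496  0.697] [[0.4, -0.5, 0.77], [-0.92, -0.2, 0.34], [-0.02, -0.84, -0.54]]
top 52.269697484239664 319.74745391970316 234.15706163573486 -0.12658726786971294 [ 0.441 -0.186  1.025] [[0.02, -0.99, 0.11], [-1.0, -0.02, 0.01], [-0.01, -0.11, -0.99]]
```

View pics/top0.png

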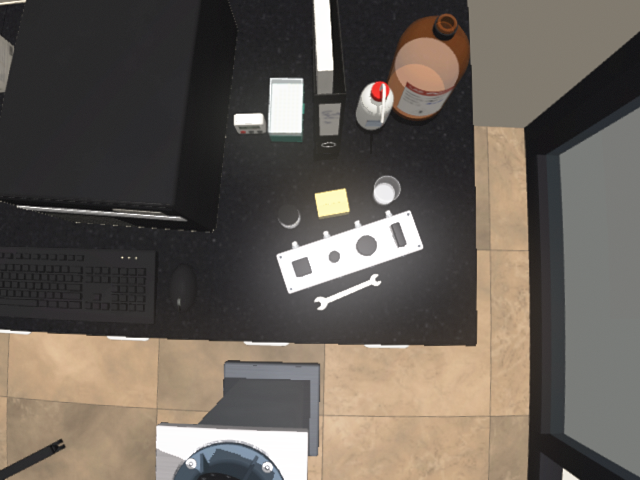

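View pics/scene0.png

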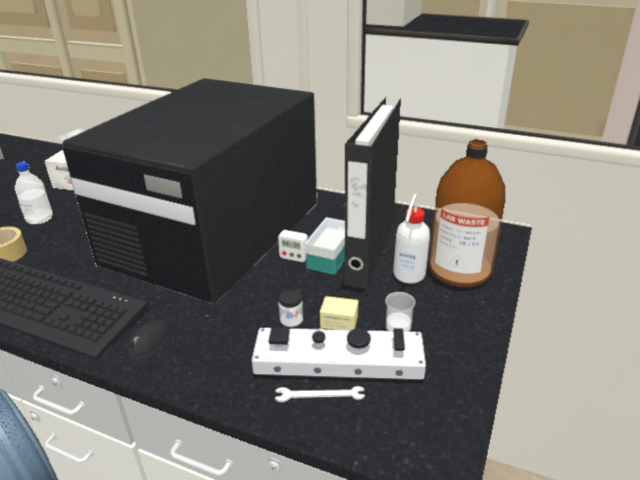

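The top view shows the block with, left to right, the square key (302,267), small round (334,257), large round (366,245) and bar (399,234). The jar (289,216), box (332,203) and beaker (386,190) are behind it and the spanner (348,291) in front; the scene view agrees.

Run:
```python
from h import *
def caps(c,seeds,rad):
    g=cv2.cvtColor(c['image'],cv2.COLOR_BGR2GRAY); m=(g<90).astype(np.uint8)
    n,l,st,ce=cv2.connectedComponentsWithStats(m)
    out=[]
    for u,v in seeds:
        k=l[v,u]; out.append((k,st[k].tolist(),ce[k].round(1).tolist()))
    return out
c=eyes.camera('top')
S=[(302,267),(334,257),(366,245),(399,234)]
o=caps(c,S,0)
for k,st,ce in o: print(st,ce,onplane(c,[ce],.064).round(4))
g=cv2.cvtColor(c['image'],cv2.COLOR_BGR2GRAY)
m=((g>150)).astype(np.uint8); n,l,st,ce=cv2.connectedComponentsWithStats(m); k=l[262,318]; print(st[k])
cs,_=cv2.findContours((l==k).astype(np.uint8),cv2.RETR_EXTERNAL,cv2.CHAIN_APPROX_NONE)
r=cv2.minAreaRect(cs[0]); print(r, onplane(c,cv2.boxPoints(r),.04).round(4))
R,t=pose(c)
for u,v in S: 
    z=c['z_map'][v,u]; print((t+R@(ray(c,[(u,v)])[0]*z)).round(4))
c2=eyes.camera('scene')
S2=[(280,338),(319,338),(358,340),(399,340)]
for k,st,ce in caps(c2,S2,0): print(st,ce,onplane(c2,[ce],.06).round(4))
R,t=pose(c2)
for u,v in S2: 
    z=c2['z_map'][v,u]; print((t+R@(ray(c2,[(u,v)])[0]*z)).round(4))
```

```text
[0, 0, 640, 480, 141921] [384.5, 294.8] [[ 0.4353 -0.3061  0.064 ]]
[0, 0, 640, 480, 141921] [384.5, 294.8] [[ 0.4353 -0.3061  0.064 ]]
[0, 0, 640, 480, 141921] [384.5, 294.8] [[ 0.4353 -0.3061  0.064 ]]
[0, 0, 640, 480, 141921] [384.5, 294.8] [[ 0.4353 -0.3061  0.064 ]]
[ 276  210  147   84 5239]
((348.25006103515625, 248.25003051757812), (48.06661605834961, 142.61871337890625), 71.56504821777344) [[ 0.5245 -0.0824  0.04  ]
 [ 0.6232 -0.3565  0.04  ]
 [ 0.53   -0.3877  0.04  ]
 [ 0.4334 -0.1159  0.04  ]]
[ 0.4864 -0.1432  0.0606]
[ 0.5075 -0.2058  0.0617]
[ 0.5326 -0.2686  0.0625]
[ 0.556  -0.3342  0.0613]
[0, 0, 640, 480, 128479] [256.9, 276.7] [[ 0.6239 -0.0254  0.06  ]]
[313, 332, 12, 11, 106] [318.2, 337.0] [[ 0.5093 -0.207   0.06  ]]
[0, 0, 640, 480, 128479] [256.9, 276.7] [[ 0.6239 -0.0254  0.06  ]]
[394, 329, 10, 22, 196] [398.4, 339.6] [[ 0.554  -0.3352  0.06  ]]
[ 0.4777 -0.1504  0.0652]
[ 0.5021 -0.2117  0.0655]
[ 0.5245 -0.2734  0.0631]
[ 0.5486 -0.3375  0.0645]
```

```bash
cat >> h.py <<'E'
def keys(c,seeds,z,s=None,lo=130):
    g=cv2.cvtColor(c['image'],cv2.COLOR_BGR2GRAY); m=(g<lo).astype(np.uint8)
    n,l,st,ce=cv2.connectedComponentsWithStats(m,connectivity=4); P=[]
    for u,v in seeds:
        k=l[v,u]; a=st[k]; ctr=ce[k] if k and a[4]<g.size/8 else (np.nan,np.nan)
        P.append(onplane(c,[ctr],z,s)[0]); print(g[v,u],k,a.tolist(),np.round(ctr,1),P[-1].round(4))
    return np.array(P)
def fit(P,ys=np.array([102,34,-34,-102])/1000):
    y=np.c_[np.ones(4),ys]; A=np.linalg.lstsq(y,P[:,:2],rcond=None)[0]
    print('centre',A[0].round(4),'yaxis',A[1].round(4),np.linalg.norm(A[1]).round(4),'yaw',np.degrees(np.arctan2(-A[1][0],A[1][1])).round(2)); return A
E
python3 - <<'E'
from h import *
c=eyes.camera('top')
P=keys(c,[(302,267),(334,257),(366,245),(399,234)],.064,lo=150); fit(P)
E
```

```text
128 20 [292, 258, 20, 19, 254] [301.4 266.9] [ 0.4864 -0.1422  0.064 ]
139 18 [329, 251, 10, 11, 90] [333.7 256.2] [ 0.5089 -0.2052  0.064 ]
137 17 [356, 236, 21, 20, 307] [366.  245.2] [ 0.5319 -0.2684  0.064 ]
119 16 [391, 223, 15, 24, 211] [398.1 234.5] [ 0.5548 -0.3319  0.064 ]
centre [ 0.5205 -0.2369] yaxis [-0.3352  0.9301] 0.9887 yaw 19.82
```

Request:
drive_tool([
  {"xyz": [0,0,0],"dr": [0,0,0.174]},
  {"xyz": [0,0,0],"dr": [0,0,0.174]},
  {"xyz": [0,0,0],"dr": [0,0,0.174]},
  {"xyz": [0,0,0],"dr": [0,0,0.174]},
  {"xyz": [0,0,0],"dr": [0,0,0.174]},
  {"xyz": [0,0,0],"dr": [0,0,0]},
], hand=1)

```text
clock: 1.0
ee_pos: [0.1828, 0.492, 0.2312]
tcp_rot: [[-0.339, 0.941, -0.0], [0.941, 0.339, -0.0], [-0.0, -0.0, -1.0]]
ft_force: [-0.0, 0.3, -0.1]
width: 0.0002
grasp_force: 0.0
```

Request:
drive_tool([
  {"xyz": [-0.02,0,0],"dr": [0,0,0]},
  {"xyz": [-0.04,0,-0.005],"dr": [0,0,0]},
  {"xyz": [-0.045,0,-0.005],"dr": [0,0,0]},
  {"xyz": [-0.045,0,-0.005],"dr": [0,0,0]},
  {"xyz": [-0.045,0,-0.005],"dr": [0,0,0]},
  {"xyz": [-0.045,0,-0.005],"dr": [0,0,0]},
  {"xyz": [-0.045,0,-0.005],"dr": [0,0,0]},
  {"xyz": [-0.045,0,-0.005],"dr": [0,0,0]},
  {"xyz": [-0.045,0,0],"dr": [0,0,0]},
  {"xyz": [-0.045,0,0],"dr": [0,0,0]},
  {"xyz": [-0.045,0,0],"dr": [0,0,0]},
  {"xyz": [-0.045,0,0],"dr": [0,0,0]},
])

```text
clock: 2.5
ee_pos: [0.3548, 0.0101, 0.2664]
tcp_rot: [[-0.341, 0.94, 0.001], [0.94, 0.341, -0.0], [-0.0, 0.0, -1.0]]
ft_force: [0.5, 0.4, 1.1]
width: 0.0001
grasp_force: 0.0
```

Request:
drive_tool([
  {"xyz": [-0.045,0.005,0],"dr": [0,0,0]},
  {"xyz": [-0.045,0.005,0],"dr": [0,0,0]},
  {"xyz": [-0.045,0.005,0],"dr": [0,0,0]},
  {"xyz": [-0.045,0.005,0],"dr": [0,0,0]},
  {"xyz": [-0.045,0,0],"dr": [0,0,0]},
  {"xyz": [-0.03,0,0],"dr": [0,0,0]},
  {"xyz": [-0.01,0,0],"dr": [0,0,0]},
  {"xyz": [0,0,0],"dr": [0,0,0]},
  {"xyz": [0,0,0],"dr": [0,0,0]},
])

```text
clock: 3.62
ee_pos: [0.4632, -0.2296, 0.2666]
tcp_rot: [[-0.339, 0.941, -0.0], [0.941, 0.339, 0.0], [0.0, -0.0, -1.0]]
ft_force: [0.1, -0.4, -0.5]
width: 0.0001
grasp_force: 0.0
```

Run:
```python
from h import *
s=bot.state(); c=eyes.camera('wrist'); cv2.imwrite('pics/w1.png',c['image'])
print(s['ee_pos'],np.round(s['joint_pos'],1),s['width'],np.array(c['tool_from_camera']).round(3).tolist(),c['vfov'])
R,t=pose(c,s); f=K(c)
y=np.array([-.335,.93])/.9887
P=[]
for k in(102,34,-34,-102):
    p=np.r_[np.array([.5205,-.2369])+y*k/1000,.064]; q=R.T@(p-t); a=q[:2]/q[2]; a=a*(1+c['k1']*(a@a)); P.append((f*a+[c['cx'],c['cy']]).round(0).tolist())
print(P)
```

```text
[ 0.46320355 -0.22961523  0.26656105] [-26.4  12.3   2.6  80.3   0.   43.8] 7.157844449408254e-05 [[-0.0, -0.965, -0.264, 0.066], [1.0, -0.0, -0.0, -0.0], [0.0, -0.264, 0.965, -0.143], [0.0, 0.0, 0.0, 1.0]] 58.31655085159697
[[387.0, 112.0], [384.0, 199.0], [381.0, 278.0], [378.0, 349.0]]
```

View pics/w1.png

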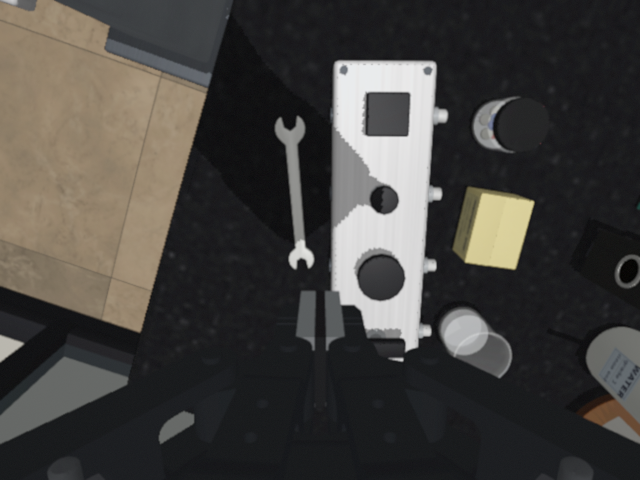

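The wrist view shows the square (387,113), small round (384,199) and large round (381,277) keys exactly where predicted; the bar (≈385,347) is partly hidden by the fingers. I'll fit the row from this view.

Run:
```python
from h import *
s=bot.state(); c=eyes.camera('wrist')
P=keys(c,[(387,113),(384,199),(381,277)],.064,s,lo=85)
A=np.linalg.lstsq(np.c_[np.ones(3),[.102,.034,-.034]],P[:,:2],rcond=None)[0]
print(A, np.linalg.norm(A[1]))
R=np.array(s['tcp_rot'])[:2,:2]; y=A[1]/np.linalg.norm(A[1])
Rr,t=pose(c,s)
for u,v in [(387,113),(384,199),(381,277),(355,200),(360,150)]:
    print((t+Rr@(ray(c,[(u,v)])[0]*c['z_map'][v,u])).round(4))
for C in (A[0],np.array([.5205,-.2369])):
  for n,k in(('bar',-.102),('sq',.102),('small',.034)):
    p=C+y*k; print(n,p.round(4),'tool xy',(R.T@(p-s['ee_pos'][:2])).round(4))
```

```text
77 6 [365, 93, 44, 43, 1818] [386.7 113.9] [ 0.4865 -0.1426  0.064 ]
73 7 [370, 185, 28, 29, 605] [383.2 199.1] [ 0.5089 -0.2054  0.064 ]
58 10 [357, 254, 47, 46, 1683] [380.1 276.6] [ 0.5315 -0.2682  0.064 ]
[[ 0.52019718 -0.23681318]
 [-0.33054542  0.92363618]] 0.981001563146641
[ 0.4867 -0.1418  0.0625]
[ 0.5095 -0.2052  0.0636]
[ 0.5327 -0.2687  0.0627]
[ 0.4908 -0.2171  0.0405]
[ 0.4795 -0.1759  0.0409]
bar [ 0.5546 -0.3328] tool xy [-0.1281  0.0507]
sq [ 0.4858 -0.1408] tool xy [0.0759 0.0513]
small [ 0.5087 -0.2048] tool xy [0.0079 0.0511]
bar [ 0.5549 -0.3329] tool xy [-0.1283  0.051 ]
sq [ 0.4861 -0.1409] tool xy [0.0757 0.0515]
small [ 0.509  -0.2049] tool xy [0.0077 0.0514]
```

Request:
drive_tool([
  {"xyz": [-0.03,0.012,0.01],"dr": [0,0,0]},
  {"xyz": [-0.04,0.016,0.02],"dr": [0,0,0]},
  {"xyz": [-0.038,0.015,0.03],"dr": [0,0,0]},
  {"xyz": [-0.02,0.008,0.03],"dr": [0,0,0]},
  {"xyz": [0,0,0.04],"dr": [0,0,0]},
  {"xyz": [0,0,0.03],"dr": [0,0,0]},
  {"xyz": [0,0,0.02],"dr": [0,0,0]},
  {"xyz": [0,0,0.01],"dr": [0,0,0]},
  {"xyz": [0,0,0],"dr": [0,0,0]},
  {"xyz": [0,0,0],"dr": [0,0,0]},
])

```text
clock: 4.97
ee_pos: [0.5556, -0.3338, 0.0774]
tcp_rot: [[-0.338, 0.941, 0.001], [0.941, 0.338, -0.001], [-0.001, 0.001, -1.0]]
ft_force: [0.4, -0.8, 0.7]
width: 0.0001
grasp_force: 0.0
```

Request:
drive_tool([
  {"xyz": [0,0,0.006],"dr": [0,0,0]},
  {"xyz": [0,0,0.004],"dr": [0,0,0]},
  {"xyz": [0,0,0.002],"dr": [0,0,0]},
  {"xyz": [0,0,0],"dr": [0,0,0]},
  {"xyz": [0,0,0],"dr": [0,0,0]},
])

```text
clock: 5.6
ee_pos: [0.5551, -0.3338, 0.0644]
tcp_rot: [[-0.338, 0.941, 0.0], [0.941, 0.338, -0.0], [-0.0, -0.0, -1.0]]
ft_force: [-1.4, 0.1, -0.0]
width: -0.0002
grasp_force: 0.0
```

Request:
drive_tool([
  {"xyz": [0,0,0.001],"dr": [0,0,0]},
  {"xyz": [0,0,0.001],"dr": [0,0,0]},
  {"xyz": [0,0,0.001],"dr": [0,0,0]},
  {"xyz": [0,0,0],"dr": [0,0,0]},
])

```text
clock: 6.1
ee_pos: [0.5552, -0.3338, 0.0615]
tcp_rot: [[-0.338, 0.941, 0.0], [0.941, 0.338, -0.0], [-0.0, 0.0, -1.0]]
ft_force: [0.1, 0.3, 2.8]
width: -0.0001
grasp_force: 1.2
```

Request:
drive_tool([
  {"xyz": [0,0,0.001],"dr": [0,0,0]},
  {"xyz": [0,0,0.001],"dr": [0,0,0]},
  {"xyz": [0,0,0],"dr": [0,0,0]},
])

```text
clock: 6.48
ee_pos: [0.5551, -0.3338, 0.0593]
tcp_rot: [[-0.338, 0.941, 0.0], [0.941, 0.338, -0.0], [-0.0, 0.0, -1.0]]
ft_force: [0.1, 0.2, 1.4]
width: 0.0001
grasp_force: 1.2
```

Request:
drive_tool([
  {"xyz": [0,0,0.001],"dr": [0,0,0]},
  {"xyz": [0,0,0.001],"dr": [0,0,0]},
  {"xyz": [0,0,0.001],"dr": [0,0,0]},
  {"xyz": [0,0,0],"dr": [0,0,0]},
])

```text
clock: 6.98
ee_pos: [0.5551, -0.3338, 0.0563]
tcp_rot: [[-0.338, 0.941, 0.0], [0.941, 0.338, -0.0], [-0.0, 0.0, -1.0]]
ft_force: [1.4, -0.5, 3.5]
width: -0.0001
grasp_force: 1.1
```

Request:
drive_tool([
  {"xyz": [0,0,0.001],"dr": [0,0,0]},
  {"xyz": [0,0,0],"dr": [0,0,0]},
])

```text
clock: 7.22
ee_pos: [0.5551, -0.3338, 0.0553]
tcp_rot: [[-0.338, 0.941, 0.0], [0.941, 0.338, -0.0], [-0.0, 0.0, -1.0]]
ft_force: [1.3, -0.4, 2.6]
width: -0.0001
grasp_force: 1.2
```

Request:
drive_tool([
  {"xyz": [0,0,0.001],"dr": [0,0,0]},
  {"xyz": [0,0,0],"dr": [0,0,0]},
])

```text
clock: 7.48
ee_pos: [0.5551, -0.3338, 0.0544]
tcp_rot: [[-0.338, 0.941, 0.0], [0.941, 0.338, -0.0], [-0.0, 0.0, -1.0]]
ft_force: [0.2, -0.7, 3.6]
width: -0.0002
grasp_force: 2.0
```

Request:
drive_tool([
  {"xyz": [0,0,0.0007],"dr": [0,0,0]},
  {"xyz": [0,0,0],"dr": [0,0,0]},
])

```text
clock: 7.72
ee_pos: [0.5552, -0.3338, 0.0538]
tcp_rot: [[-0.338, 0.941, 0.0], [0.941, 0.338, -0.0], [-0.0, 0.0, -1.0]]
ft_force: [0.7, -0.6, 5.6]
width: 0.0001
grasp_force: 2.7
```

Request:
drive_tool([
  {"xyz": [0,0,-0.01],"dr": [0,0,0]},
  {"xyz": [0,0,-0.03],"dr": [0,0,0]},
  {"xyz": [0.01,0,-0.03],"dr": [0,0,0]},
  {"xyz": [0.035,0,0],"dr": [0,0,0]},
  {"xyz": [0.045,0,0],"dr": [0,0,0]},
  {"xyz": [0.045,0,0],"dr": [0,0,0]},
  {"xyz": [0.04,0,0],"dr": [0,0,0]},
  {"xyz": [0.02,0,0],"dr": [0,0,0]},
  {"xyz": [0.01,0,0],"dr": [0,0,0]},
  {"xyz": [0,0,0],"dr": [0,0,0]},
  {"xyz": [0,0,0],"dr": [0,0,0]},
])

```text
clock: 9.1
ee_pos: [0.4863, -0.1416, 0.1236]
tcp_rot: [[-0.338, 0.941, 0.0], [0.941, 0.338, -0.0], [-0.0, 0.0, -1.0]]
ft_force: [0.1, -0.9, 0.4]
width: 0.0001
grasp_force: 0.0
```

Run:
```python
from h import *
c=eyes.camera('scene'); cv2.imwrite('pics/s2.png',cv2.resize(c['image'][230:430,200:460],(780,600),interpolation=cv2.INTER_CUBIC))
```

```text
(no output)
```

View pics/s2.png

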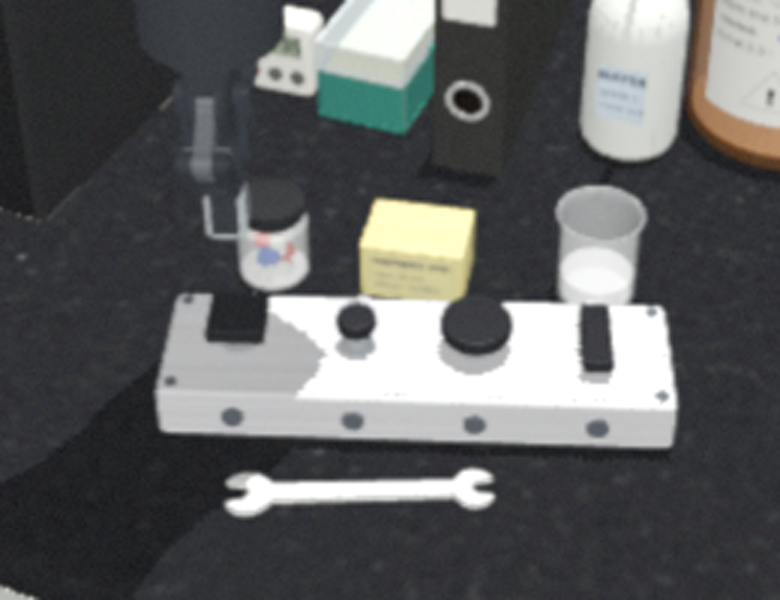

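The enlarged scene view shows the bar key (597,338) visibly lower on the block, and the other three still up. Next is the square key, which the fingers are now above.

Request:
drive_tool([
  {"xyz": [0,0,0.015],"dr": [0,0,0]},
  {"xyz": [0,0,0.025],"dr": [0,0,0]},
  {"xyz": [0,0,0.012],"dr": [0,0,0]},
  {"xyz": [0,0,0.004],"dr": [0,0,0]},
  {"xyz": [0,0,0.002],"dr": [0,0,0]},
  {"xyz": [0,0,0],"dr": [0,0,0]},
  {"xyz": [0,0,0],"dr": [0,0,0]},
])

```text
clock: 10.02
ee_pos: [0.4861, -0.1409, 0.0661]
tcp_rot: [[-0.338, 0.941, 0.001], [0.941, 0.338, -0.0], [-0.001, 0.001, -1.0]]
ft_force: [-0.1, 0.1, 1.2]
width: -0.0
grasp_force: 0.0
```

Request:
drive_tool([
  {"xyz": [0,0,0.001],"dr": [0,0,0]},
  {"xyz": [0,0,0.001],"dr": [0,0,0]},
  {"xyz": [0,0,0.001],"dr": [0,0,0]},
  {"xyz": [0,0,0.001],"dr": [0,0,0]},
  {"xyz": [0,0,0],"dr": [0,0,0]},
])

```text
clock: 10.65
ee_pos: [0.4858, -0.1408, 0.0617]
tcp_rot: [[-0.338, 0.941, 0.0], [0.941, 0.338, -0.0], [-0.0, 0.0, -1.0]]
ft_force: [-0.8, 0.9, 2.0]
width: -0.0003
grasp_force: 1.1
```

Request:
drive_tool([
  {"xyz": [0,0,0.001],"dr": [0,0,0]},
  {"xyz": [0,0,0.001],"dr": [0,0,0]},
  {"xyz": [0,0,0.001],"dr": [0,0,0]},
  {"xyz": [0,0,0.001],"dr": [0,0,0]},
  {"xyz": [0,0,0],"dr": [0,0,0]},
])

```text
clock: 11.28
ee_pos: [0.4858, -0.1408, 0.0575]
tcp_rot: [[-0.338, 0.941, -0.0], [0.941, 0.338, -0.0], [-0.0, -0.0, -1.0]]
ft_force: [0.8, -0.3, 1.8]
width: 0.0002
grasp_force: 1.1
```

Request:
drive_tool([
  {"xyz": [0,0,0.001],"dr": [0,0,0]},
  {"xyz": [0,0,0.001],"dr": [0,0,0]},
  {"xyz": [0,0,0],"dr": [0,0,0]},
])

```text
clock: 11.65
ee_pos: [0.4858, -0.1408, 0.0556]
tcp_rot: [[-0.338, 0.941, -0.0], [0.941, 0.338, -0.0], [-0.0, -0.0, -1.0]]
ft_force: [0.1, -0.7, 2.2]
width: 0.0001
grasp_force: 1.1
```

Request:
drive_tool([
  {"xyz": [0,0,0.001],"dr": [0,0,0]},
  {"xyz": [0,0,0],"dr": [0,0,0]},
])

```text
clock: 11.9
ee_pos: [0.4858, -0.1408, 0.0547]
tcp_rot: [[-0.338, 0.941, 0.0], [0.941, 0.338, -0.0], [-0.0, 0.0, -1.0]]
ft_force: [-0.5, 0.7, 3.0]
width: 0.0002
grasp_force: 1.7
```

Request:
drive_tool([
  {"xyz": [0,0,0.0008],"dr": [0,0,0]},
  {"xyz": [0,0,0],"dr": [0,0,0]},
])

```text
clock: 12.15
ee_pos: [0.4858, -0.1408, 0.0539]
tcp_rot: [[-0.338, 0.941, 0.0], [0.941, 0.338, -0.0], [-0.0, 0.0, -1.0]]
ft_force: [-1.2, 1.1, 5.4]
width: -0.0001
grasp_force: 2.6
```

The square key is on its stop. Next is the small round key.

Request:
drive_tool([
  {"xyz": [0,0,-0.01],"dr": [0,0,0]},
  {"xyz": [0,0,-0.03],"dr": [0,0,0]},
  {"xyz": [-0.02,0,-0.01],"dr": [0,0,0]},
  {"xyz": [-0.03,0,0],"dr": [0,0,0]},
  {"xyz": [-0.018,0,0],"dr": [0,0,0]},
  {"xyz": [0,0,0.01],"dr": [0,0,0]},
  {"xyz": [0,0,0.015],"dr": [0,0,0]},
  {"xyz": [0,0,0.008],"dr": [0,0,0]},
  {"xyz": [0,0,0.003],"dr": [0,0,0]},
  {"xyz": [0,0,0],"dr": [0,0,0]},
  {"xyz": [0,0,0],"dr": [0,0,0]},
])

```text
clock: 13.52
ee_pos: [0.509, -0.2048, 0.0682]
tcp_rot: [[-0.338, 0.941, 0.001], [0.941, 0.338, -0.0], [-0.001, 0.0, -1.0]]
ft_force: [-0.3, 0.0, 0.1]
width: 0.0001
grasp_force: 0.0
```

Request:
drive_tool([
  {"xyz": [0,0,0.001],"dr": [0,0,0]},
  {"xyz": [0,0,0.001],"dr": [0,0,0]},
  {"xyz": [0,0,0.001],"dr": [0,0,0]},
  {"xyz": [0,0,0.001],"dr": [0,0,0]},
  {"xyz": [0,0,0.001],"dr": [0,0,0]},
  {"xyz": [0,0,0.001],"dr": [0,0,0]},
  {"xyz": [0,0,0],"dr": [0,0,0]},
])

```text
clock: 14.4
ee_pos: [0.5087, -0.2048, 0.0619]
tcp_rot: [[-0.338, 0.941, 0.0], [0.941, 0.338, -0.0], [-0.0, -0.0, -1.0]]
ft_force: [-0.5, 1.1, 2.9]
width: 0.0
grasp_force: 1.1
```

Request:
drive_tool([
  {"xyz": [0,0,0.001],"dr": [0,0,0]},
  {"xyz": [0,0,0.001],"dr": [0,0,0]},
  {"xyz": [0,0,0.001],"dr": [0,0,0]},
  {"xyz": [0,0,0.001],"dr": [0,0,0]},
  {"xyz": [0,0,0.001],"dr": [0,0,0]},
  {"xyz": [0,0,0.001],"dr": [0,0,0]},
  {"xyz": [0,0,0],"dr": [0,0,0]},
])

```text
clock: 15.28
ee_pos: [0.5087, -0.2048, 0.0558]
tcp_rot: [[-0.338, 0.941, -0.0], [0.941, 0.338, -0.0], [-0.0, -0.0, -1.0]]
ft_force: [-0.2, -0.6, 2.1]
width: 0.0005
grasp_force: 1.1
```

Request:
drive_tool([
  {"xyz": [0,0,0.001],"dr": [0,0,0]},
  {"xyz": [0,0,0],"dr": [0,0,0]},
])

```text
clock: 15.52
ee_pos: [0.5087, -0.2048, 0.0548]
tcp_rot: [[-0.338, 0.941, -0.0], [0.941, 0.338, -0.0], [-0.0, -0.0, -1.0]]
ft_force: [-1.3, 0.1, 2.2]
width: 0.0005
grasp_force: 1.5
```

Request:
drive_tool([
  {"xyz": [0,0,0.0008],"dr": [0,0,0]},
  {"xyz": [0,0,0],"dr": [0,0,0]},
])

```text
clock: 15.78
ee_pos: [0.5087, -0.2048, 0.0541]
tcp_rot: [[-0.338, 0.941, 0.0], [0.941, 0.338, -0.0], [-0.0, -0.0, -1.0]]
ft_force: [-1.2, -0.0, 4.3]
width: -0.0003
grasp_force: 2.3
```

Down. I'll lift clear and check.

Request:
drive_tool([
  {"xyz": [0,0,-0.01],"dr": [0,0,0]},
  {"xyz": [0,0,-0.03],"dr": [0,0,0]},
  {"xyz": [0,0,-0.04],"dr": [0,0,0]},
  {"xyz": [0,-0.02,-0.04],"dr": [0,0,0]},
  {"xyz": [0,-0.03,-0.04],"dr": [0,0,0]},
  {"xyz": [0,-0.03,-0.02],"dr": [0,0,0]},
  {"xyz": [0,0,0],"dr": [0,0,0]},
  {"xyz": [0,0,0],"dr": [0,0,0]},
  {"xyz": [0,0,0],"dr": [0,0,0]},
])

```text
clock: 16.9
ee_pos: [0.4337, -0.2314, 0.2332]
tcp_rot: [[-0.339, 0.941, -0.001], [0.941, 0.339, 0.001], [0.001, -0.001, -1.0]]
ft_force: [0.1, -0.0, -0.5]
width: -0.0002
grasp_force: 0.0
```

Run:
```python
from h import *
c=eyes.camera('scene'); cv2.imwrite('pics/s3.png',cv2.resize(c['image'][230:430,200:460],(780,600),interpolation=cv2.INTER_CUBIC))
s=bot.state(); w=eyes.camera('wrist'); print(s['ft_force'],s['clock'])
g=cv2.cvtColor(w['image'],cv2.COLOR_BGR2GRAY); R,t=pose(w,s); f=K(w)
y=np.array([-.338,.941])
for n,k in(('sq',.102),('small',.034),('large',-.034),('bar',-.102)):
    p=np.r_[np.array([.5203,-.2369])+y*k,.06]; q=R.T@(p-t); a=q[:2]/q[2]; a=a*(1+w['k1']*(a@a)); u,v=(f*a+[w['cx'],w['cy']]).astype(int)
    if 3<v<476 and 3<u<636:
        Z=[(t+R@(ray(w,[(i,j)])[0]*w['z_map'][j,i]))[2] for i in range(u-2,u+3) for j in range(v-2,v+3)]; print(n,u,v,np.median(Z).round(4))
```

```text
[-0.17133026  1.43404576  0.27732259] 16.95
sq 432 122 0.0559
small 426 216 0.0563
large 420 300 0.0629
bar 415 375 0.2886
```

View pics/s3.png

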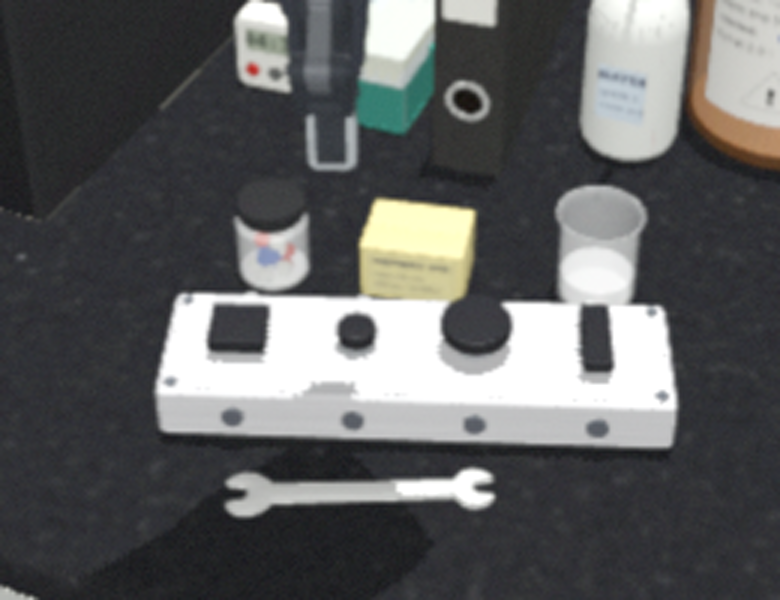

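The view shows the square (240,328), small (356,330) and bar (597,338) keys down and the large key (477,325) still up. The wrist depth gives 56 mm for the square and small keys and 63 mm for the large one. The jar, box, beaker and spanner have not moved.

```bash
python3 -c "
from bench import bot
print(bot.job_done())"
```

```text
the job is handed in; nothing more can be done
None
```

I pressed the bar, square and small round keys down to their stops in that order, each with about 4–6 N. The large round key is still up, the jar, box, beaker and spanner are undisturbed, and the job was handed in at about 17 s; no verdict came back.

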